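Start up the mug oven at its desk console

TASK

Start the tunnel oven from its desk console: with a fingertip, tap the far end (the end with the bar mark) of the narrow rocker to switch on the extraction fan, then of the middle-width rocker for the belt, then of the wide rocker for the heaters, so that the belt never runs without extraction and the heat never comes on over a standing belt. Press each one lightly, just until it clicks over and stays down, and leave all three on. Do not press the emergency stop, and leave the mugs and the tape roll standing where they are.

Things in the scene. Friction and masses are not known exactly. Their poses are not given: they have to be found in the camera images.
- console: Blue sheet-steel desk console fixed to the table, 220 (x) x 400 (y) x 98 mm high. Origin: centre of its underside; x away from the operator, y left, z up. Its face slopes up along +x by 0.21 rad, from 60 mm high at x = -110 mm to 98 mm at x = +70 mm. Three black rockers in a row at y = +80, 0, -80 mm (which is where varies); emergency stop at y = -153, rotary main switch at y = +153 mm (leave it).
- fan_switch: Fan switch: grey bezel 72 x 40 mm and 4 mm high with the narrowest rocker (26 mm wide); a white plate with a four-bladed fan pictogram beyond its far end. Origin: on the console's sloping face under the middle of the rocker; axes as the console's (z vertical, x away from the operator).
- belt_switch: Belt switch: grey bezel 72 x 52 mm with the middle-width rocker (38 mm wide); pictogram of two rollers and a belt. Origin and axes as for the fan switch.
- heater_switch: Heater switch: grey bezel 72 x 68 mm with the widest rocker (54 mm wide); pictogram of three wavy lines. Origin and axes as for the fan switch.
- fan_on_end (a point): Point to tap: on top of the fan rocker, mid-width, at the bar mark, 20 mm from its pivot, 9 mm from its far edge. The rocker is 57 mm long and tips about a level axis along the console's y. Off, its far half rises away from the operator about 0.4 rad from level, so a blunt finger meets the far edge 3 to 4 mm earlier. This point sinks 5 mm on going over and is then still 6 mm proud of the bezel.
- belt_on_end (a point): The same point on the belt rocker (same length and motion, 38 mm wide).
- heater_on_end (a point): The same point on the heater rocker (same length and motion, 54 mm wide).
- fan_rocker (a joint): Fan rocker angle, rad: 0 = off (far end up), 0.26 = on (far end down). Snap action: about 3 N down on the tap point starts it; past 0.13 it goes over by itself and stays. Pushed on, it sits on a gasket that starts to give at 6 N, 6 N per mm for 3 mm, then is hard: stop at 5 to 6 N; over 30 N is not light.
- belt_rocker (a joint): Belt rocker angle, same meaning and feel.
- heater_rocker (a joint): Heater rocker angle, same meaning and feel.
- estop_top (a point): Top centre of the emergency stop: mushroom head of 40 mm diameter, 32 mm proud of the console face. To be left alone.
- estop (a joint): Emergency stop travel, m: 0 = out (as it must stay), 0.006 = pressed in; about 9 N starts it.
- mug_left: Loose white mug, 82 mm diameter, 96 mm high, handle on its +y side, standing on the table to the left of the console. Origin: centre of its underside. Leave alone.
- mug_right: The same kind of mug, to the right of the console.
- tape_roll: Loose roll of packing tape lying flat on the table beyond the console, 104 mm outside diameter, 48 mm high. Origin: centre of its underside. Leave alone.

How it is judged:
On the way, in this order (a step that is already met when the one before it is completed fails the run):
1. the fan is switched on while belt and heaters are off (value of joint fan_rocker above 0.2 rad and value of joint each of belt_rocker, heater_rocker below 0.06 rad), for 0.1 s.
2. the belt is switched on while the heaters are off (value of joint each of fan_rocker, belt_rocker above 0.2 rad and value of joint heater_rocker below 0.06 rad), for 0.1 s.
3. the heaters are switched on (value of joint each of fan_rocker, belt_rocker, heater_rocker above 0.2 rad), for 0.1 s.
At the end, for the whole second after the job is handed in: All three rockers are over at on (above 0.2 of 0.26 rad), the emergency stop is out (pressed under 2 mm), and both mugs and the tape roll are within 20 mm of where they stood (all of step 3 and value of joint estop below 0.002 m and distance of each of mug_left, mug_right, tape_roll from where it was at the start of the episode below 0.02 m); the robot touches nothing.
It fails at once if the belt is on while the fan is off, or the heaters are on while the belt or the fan is off ((value of joint belt_rocker above 0.15 rad and value of joint fan_rocker below 0.11 rad) or (value of joint heater_rocker above 0.15 rad and value of joint any of belt_rocker, fan_rocker below 0.11 rad)).
It fails at once if a switch or the console is pressed harder than 30 N (contact force between the fingers and fan_switch above 30 N or contact force between the fingers and belt_switch above 30 N or contact force between the fingers and heater_switch above 30 N or contact force between the fingers and console above 30 N).
It fails at once if the arm or the gripper's body, not the fingers, presses a switch or the console (over 2 N) (contact force between the arm and fan_switch above 2 N or contact force between the arm and belt_switch above 2 N or contact force between the arm and heater_switch above 2 N or contact force between the arm and console above 2 N).
It fails at once if the emergency stop is pressed (over 2 mm) (value of joint estop above 0.002 m).
It fails at once if a mug or the tape roll is shifted or lifted by more than 20 mm (distance of any of mug_left, mug_right, tape_roll from where it was at the start of the episode above 0.02 m).
It also fails if it takes over 48 s, if anything falls off the work surface, if the arm or the gripper's body presses on something with over 40 N, if the wrist force passes 120 N, or if a joint passes its speed limit or range.

ROBOT

A 6-joint arm with a two-finger parallel gripper is mounted at the origin on the work surface. World frame = base frame: x ahead of the robot, y to its left, z up, the work surface at z = 0. Lengths are in m, angles in rad, forces in N, time in s.
With the tool pointing down it reaches from about 0.325 to 0.85 m from the base axis. Payload 4.4 kg.
Tool frame: the origin (TCP) lies at the very end of the fingers, on their centre line; the grasp point (between the pads) lies 19 mm behind it (manip.grasp_offset is the distance from the TCP to the grasp point, in m); z points along the fingers, y is the line along which they close (so a half turn about z gives the same grasp; the last joint's range is limited). The gripper opens to 94 mm and grips with 3 to 60 N. Pads are 16 mm wide; open, the fingers measure 119 mm over their backs; the gripper's body (75 mm by 177 mm) begins 78 mm behind the grasp point.
Start: joints at [1.052, 0.207, 1.542, -0, 1.393, -0.15], TCP at [0.207, 0.537, 0.205] pointing down, gripper open.
Joint ranges: [-2.73, 2.73], [-0.86, 2.22], [0.23, 2.46], [-1.11, 4.25], [0.08, 2.63], [-2.82, 2.82]. Speed limits (rad/s): [2.79, 2.79, 3.14, 3.14, 3.14, 3.14].

INTERFACE

Orientations are given as a unit quaternion [w, x, y, z].
In Python, from workcell import manip, viewer, ticket gives the robot as it stands.
- The arm moves only by the tool send_rows, never from a script. Its argument "motion" is a list of rows, each an object with "translation": the shift along the tool's x, y, z as a fraction of full scale, a list of three; "angular": the turn, a rotation vector about the tool's x, y, z as a fraction of full scale, a list of three; "grip": the opening, from 0 (shut) to 1 (fully open). In form: [{"translation": [dx, dy, dz], "angular": [rx, ry, rz], "grip": grip}, ...]. A call has 1 to 5 rows; each row is the pose to reach, as a shift and turn from the pose commanded when the call began, along the tool's axes at that moment; what a row does not reach only later rows make up. Full scale, the value 1, is 0.15 m for a shift and 45 degrees for a turn. A row lasts 1/8 s, in which the tool goes at most 62.5 mm and 10.7 degrees, less where a joint would pass 70% of its speed; a pose out of reach is approached as far as the arm can. A call with a number of a shift or a turn outside -1 to 1 is refused whole. A call with a gripper value outside its range is refused whole. The fingers move at their own pace and stop on an object; "force" is the grip in N (left out, the last holds). Time passes only in rows, so rows that repeat a pose let the fingers close. It gives the time, the measured TCP pose, the force, the opening and the grip force at its end, in the units of the state.
- manip.state(): the state, without advancing time (a new reading comes with each control period).
- viewer.get_image(name): name is "side" or "top"; returns the picture (420x560x3 uint8, red, green, blue); there is no depth.
- viewer.get_calibration(name): a dict with "fx", "fy", "cx", "cy" (pixels), "k1" (the pictures are not rectified: a ray, as slopes to the right and down, at radius r is drawn at 1 + k1 r^2 times it, then the intrinsics apply), "world_from_camera" (4x4, takes a point from camera to world coordinates). Camera axes: x right, y up, looking along -z (the intrinsics and any distortion apply to the point x, -y, -z); pixel columns grow to the right and rows downward; lengths in m; the calibration is good to about 2 mm. A picture is of the moment at which its call begins. get_calibration takes no time and is no camera call.
- ticket.sign_off(): hands the job in; it is judged then, once.
The state is a dict: "time": time; "joint_pos": joint angles; "qvel": joint speeds; "effort": joint torques, N m; "position": TCP position; "ee_rot": TCP orientation; "force": force on the tool from outside, world axes, zero at the start; "torque": the same for the moment, N m; "finger_gap": finger opening in m; "grasp_force": force on a finger pad.
Only numpy, scipy, OpenCV 4.12 (cv2) and the standard library are available. Lean on these libraries where they do the work, as an engineer would, in place of code of your own. Each camera call takes 0.05 s, during which the arm holds its last target. There are 200 camera calls.

## Working session

There is one attempt and no reset: what is moved stays moved. The work goes in short steps, Python scripts to look and compute and a tool call to move; the robot and the scene stay as the last step left them, time stands still between calls to the robot, and variables do not carry over. Pictures are saved under pics/ and viewed, at most 10 in all, crops included, and the job is handed in when it is done.

Besides the shell and the picture viewer there is one more tool, called after "Emit:" as name(argument=value, ...) on one line, values as JSON. send_rows: Moves the arm, as the interface text tells. Its arguments: {"type":"object","properties":{"motion":{"type":"array","items":{"type":"object","properties":{"translation":{"type":"array","items":{"type":"number"}},"angular":{"type":"array","items":{"type":"number"}},"grip":{"type":"number"}}}},"force":{"type":"number"}},"required":["motion"]}

```bash
mkdir -p pics
python3 - <<'E'
from workcell import manip, viewer
import cv2
for n in ("side","top"):
    cv2.imwrite(f"pics/{n}0.png",viewer.get_image(n)[:,:,::-1])
    c=viewer.get_calibration(n);print(n,c)
print(manip.state())
E
```

```text
side {'fx': 442.96953899258483, 'fy': 442.96953899258483, 'cx': 285.94867934375776, 'cy': 205.89690460833393, 'k1': -0.014822989676559643, 'world_from_camera': array([[-0.99824547,  0.04671278, -0.03638545,  0.53851094],
       [-0.05881642, -0.71142358,  0.70029788,  0.92010272],
       [ 0.00682739,  0.70120925,  0.71292284,  0.96618961],
       [ 0.        ,  0.        ,  0.        ,  1.        ]])}
top {'fx': 508.96364775595123, 'fy': 508.96364775595123, 'cx': 276.2215593247394, 'cy': 211.0764641117713, 'k1': -0.13267186491523317, 'world_from_camera': array([[-2.65553225e-02,  9.96767250e-01, -7.58278561e-02,
         5.10570644e-01],
       [-9.99645878e-01, -2.66087215e-02,  3.06173986e-04,
         2.77511601e-02],
       [-1.71249810e-03,  7.58091343e-02,  9.97120877e-01,
         1.26756258e+00],
       [ 0.00000000e+00,  0.00000000e+00,  0.00000000e+00,
         1.00000000e+00]])}
{'time': 0.1, 'joint_pos': array([ 1.05250621e+00,  2.07326928e-01,  1.54278950e+00,  1.75311052e-05,
        1.39349868e+00, -1.50482722e-01]), 'qvel': array([ 0.00026393, -0.00218483, -0.0034413 ,  0.00174241,  0.00092207,
       -0.00095063]), 'effort': array([-6.19402399e-04, -3.71869075e+01, -2.82291949e+01,  7.00663542e-02,
        3.10972764e-02, -3.44124294e-05]), 'position': array([0.20638811, 0.53591225, 0.20442162]), 'ee_rot': array([-3.40024053e-04,  1.82870265e-01,  9.83136534e-01, -9.52388925e-04]), 'force': array([-0.8027138 ,  0.173596  , -0.99064725]), 'torque': array([-0.04120562, -0.01546386,  0.03051998]), 'grasp_force': 0.0, 'finger_gap': 0.09358154428087363}
```

View pics/top0.png

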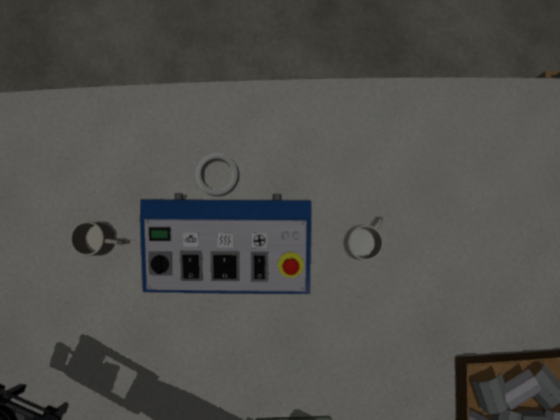

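View pics/side0.png

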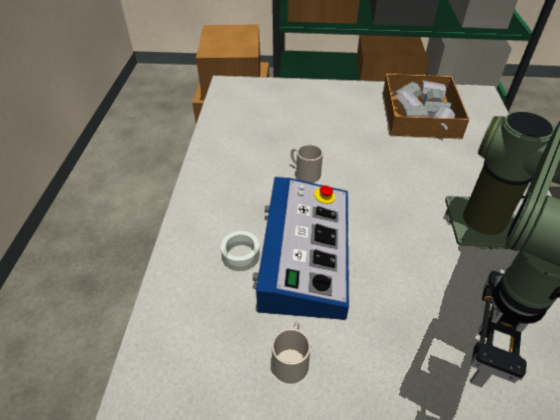

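The top view shows the console at u 140–311, v 200–293. The rockers are belt (191,266), heater (224,266) and fan (260,266), with the e-stop at (290,266). The mugs are at (95,238) and (363,242) and the tape at (217,174). The side view agrees on that order. I'll enlarge both for accurate marks.

Run:
```python
import cv2
a=cv2.imread("pics/top0.png")[190:300,135:320];cv2.imwrite("pics/topc.png",cv2.convertScaleAbs(cv2.resize(a,None,fx=4,fy=4,interpolation=cv2.INTER_CUBIC),alpha=1.6))
a=cv2.imread("pics/side0.png")[172:322,250:360];cv2.imwrite("pics/sidec.png",cv2.resize(a,None,fx=4,fy=4,interpolation=cv2.INTER_CUBIC))
```

```text
(no output)
```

View pics/topc.png

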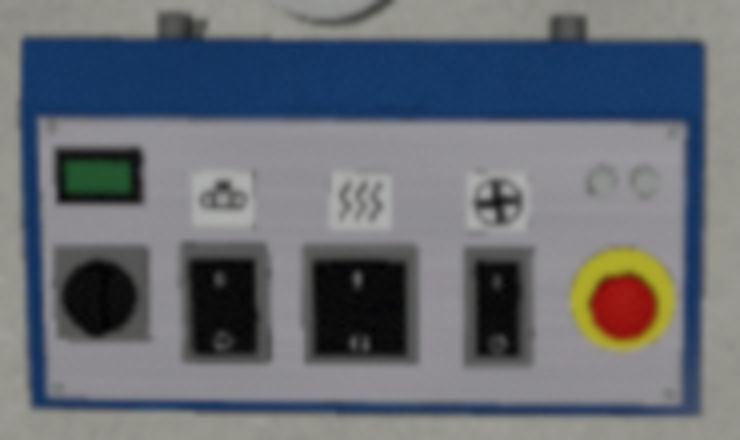

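View pics/sidec.png

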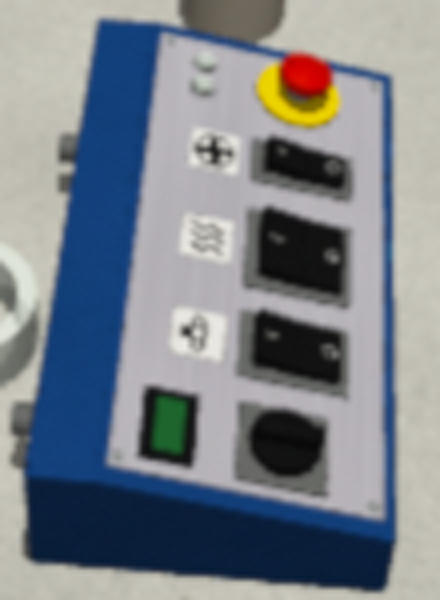

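The top crop shows the bar marks at crop (220,280) belt, (357,280) heater and (496,283) fan. In the side crop they are at (271,337), (278,240) and (283,152). Next I'll triangulate these and a few other points.

```bash
cat > h.py <<'E'
import numpy as np, cv2
from workcell import viewer
def cam(n):
    c=viewer.get_calibration(n);T=np.array(c["world_from_camera"])
    K=np.array([[c["fx"],0,c["cx"]],[0,c["fy"],c["cy"]],[0,0,1]]);D=np.array([c["k1"],0,0,0,0.])
    R=np.diag([1,-1,-1])@T[:3,:3].T;return K,D,R,-R@T[:3,3]
def P(n,X):
    K,D,R,t=cam(n);return cv2.projectPoints(np.array(X,float).reshape(-1,3),cv2.Rodrigues(R)[0],t,K,D)[0][:,0]
def tri(a,b):
    u=[];M=[]
    for n,p in (("top",a),("side",b)):
        K,D,R,t=cam(n);u.append(cv2.undistortPoints(np.array(p,float).reshape(-1,1,2),K,D)[:,0].T);M.append(np.c_[R,t])
    X=cv2.triangulatePoints(*M,*u);return (X[:3]/X[3]).T
E
python3 - <<'E'
from h import *
N="fanI heatI beltI fanO heatO beltO fanPic heatPic beltPic estop mainsw panFL panFR panNL panNR".split()
a=np.array([[496,283],[357,280],[220,280],[498,344],[360,344],[223,342],[498,201],[361,201],[222,199],[623,307],[100,297],[38,117],[688,122],[45,400],[684,404]])
b=np.array([[283,152],[278,240],[271,337],[333,167],[333,257],[330,352],[213,151],[206,240],[197,334],[307,73],[288,442],[108,465],[163,31],[383,520],[388,78]])
A=(a+.5)/4-.5+[135,190];B=(b+.5)/4-.5+[250,172]
X=tri(A,B)
e=np.linalg.norm(P("top",X)-A,axis=1)+np.linalg.norm(P("side",X)-B,axis=1)
for n,x,q in zip(N,X,e):print(n,x.round(4),q.round(2))
E
```

```text
fanI [0.4876 0.0709 0.0934] 0.28
heatI [0.4909 0.1509 0.093 ] 0.04
beltI [0.4937 0.2306 0.0917] 0.77
fanO [0.4522 0.071  0.081 ] 0.42
heatO [0.4537 0.1514 0.0793] 0.12
beltO [0.4568 0.2314 0.0807] 0.21
fanPic [0.5352 0.0687 0.0888] 0.58
heatPic [0.5372 0.1483 0.0865] 0.55
beltPic [0.5402 0.2291 0.0891] 0.48
estop [ 0.4717 -0.0016  0.1006] 0.05
mainsw [0.4838 0.3029 0.0835] 0.4
panFL [0.5892 0.335  0.097 ] 0.35
panFR [ 0.5765 -0.042   0.098 ] 0.17
panNL [0.4247 0.3414 0.0646] 1.07
panNR [ 0.4111 -0.0365  0.0664] 1.34
```

Emit:
send_rows(motion=[{"translation": [-0.95, -0.745, 0], "angular": [0, 0, -0.42], "grip": 0}, {"translation": [-0.95, -0.745, 0], "angular": [0, 0, -0.42], "grip": 0}, {"translation": [-0.95, -0.745, 0], "angular": [0, 0, -0.42], "grip": 0}, {"translation": [-0.95, -0.745, 0], "angular": [0, 0, -0.42], "grip": 0}], force=20)

```text
time: 0.6
position: [0.3009, 0.3781, 0.205]
ee_rot: [-0.0, 0.022, 1.0, -0.001]
force: [-0.4, 0.2, -0.2]
finger_gap: 0.0575
grasp_force: 0.0
```

```bash
cat > mv.py <<'E'
import sys,numpy as np
from workcell import manip
from scipy.spatial.transform import Rotation as R
s=manip.state();q=np.array(s["ee_rot"]);r=R.from_quat(q[[1,2,3,0]])
y=np.array([.038,1,0]);y/=np.linalg.norm(y);z=np.array([0,0,-1.]);G=R.from_matrix(np.c_[np.cross(y,z),y,z])
print(s["time"],np.round(s["position"],4),np.round(s["force"],2),round(s["finger_gap"],4))
d=r.inv().apply(np.array(eval(sys.argv[1]))-s["position"])/.15
print("trans",d.round(3),"ang",np.rad2deg((r.inv()*G).as_rotvec()).round(2)/45)
E
python3 mv.py "[.4845,.071,.13]"
```

```text
0.6 [0.3009 0.3781 0.205 ] [-0.42  0.19 -0.16] 0.0575
trans [-1.312 -1.991  0.502] ang [-0.00155556 -0.00044444 -0.00755556]
```

Emit:
send_rows(motion=[{"translation": [-0.65, -1, 0], "angular": [0, 0, -0.007], "grip": 0}, {"translation": [-0.65, -1, 0], "angular": [0, 0, -0.007], "grip": 0}, {"translation": [-0.65, -1, 0], "angular": [0, 0, -0.007], "grip": 0}, {"translation": [-0.65, -1, 0], "angular": [0, 0, -0.007], "grip": 0}, {"translation": [-0.65, -1, 0], "angular": [0, 0, -0.007], "grip": 0}])

```text
time: 1.23
position: [0.3908, 0.2284, 0.2052]
ee_rot: [-0.0, 0.016, 1.0, 0.0]
force: [-0.3, -0.3, -0.8]
finger_gap: 0.0076
grasp_force: 0.0
```

Emit:
send_rows(motion=[{"translation": [-0.65, -0.98, 0], "angular": [0, 0, 0], "grip": 0}, {"translation": [-0.65, -0.98, 0], "angular": [0, 0, 0], "grip": 0}, {"translation": [-0.65, -0.98, 0], "angular": [0, 0, 0], "grip": 0}, {"translation": [-0.65, -0.98, 0], "angular": [0, 0, 0], "grip": 0}, {"translation": [-0.65, -0.98, 0], "angular": [0, 0, 0], "grip": 0}])

```text
time: 1.85
position: [0.4833, 0.0793, 0.2051]
ee_rot: [-0.001, 0.015, 1.0, 0.0]
force: [0.1, 0.3, 0.3]
finger_gap: 0.0001
grasp_force: 0.0
```

```bash
python3 mv.py "[.4845,.071,.13]"
```

```text
1.85 [0.4833 0.0793 0.2051] [0.13 0.32 0.27] 0.0001
trans [-0.01  -0.055  0.5  ] ang [ 0.00111111 -0.00155556  0.00977778]
```

Emit:
send_rows(motion=[{"translation": [-0.01, -0.055, 0.25], "angular": [0, 0, 0.008], "grip": 0}, {"translation": [-0.01, -0.055, 0.5], "angular": [0, 0, 0.008], "grip": 0}, {"translation": [-0.01, -0.055, 0.5], "angular": [0, 0, 0.008], "grip": 0}, {"translation": [-0.01, -0.055, 0.5], "angular": [0, 0, 0.008], "grip": 0}])

```text
time: 2.35
position: [0.4857, 0.0704, 0.1317]
ee_rot: [0.001, 0.018, 1.0, 0.0]
force: [0.3, -0.9, -0.3]
finger_gap: 0.0003
grasp_force: 0.0
```

```bash
python3 mv.py "[.4845,.071,.1]"
python3 - <<'E'
from h import *
a=viewer.get_image("top");b=viewer.get_image("side")
f=lambda i,s:cv2.convertScaleAbs(cv2.resize(np.ascontiguousarray(i[...,::-1]),None,fx=s,fy=s,interpolation=cv2.INTER_CUBIC),alpha=1.4)
cv2.imwrite("pics/c1.png",np.hstack([f(a[200:300,210:310],4),f(b[172:272,280:380],4)]))
E
```

```text
2.35 [0.4857 0.0704 0.1317] [ 0.27 -0.86 -0.29] 0.0003
trans [0.008 0.004 0.211] ang [0.00022222 0.002      0.002     ]
```

View pics/c1.png

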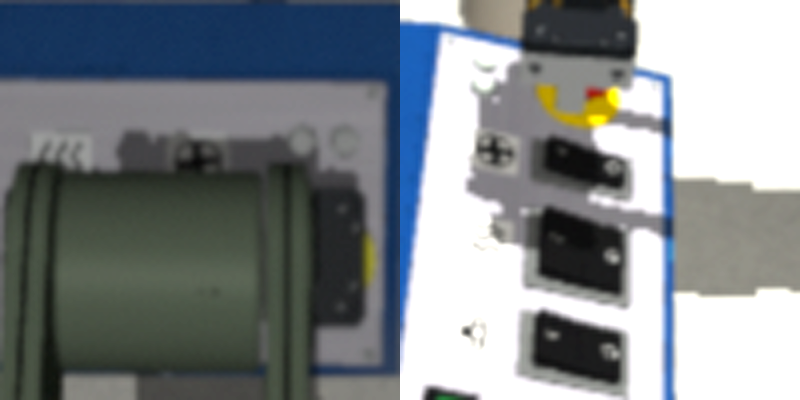

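The side crop shows the grey gripper tip at about crop (580,85), hovering in front of the e-stop in this view. I'll check that against the TCP projection.

Run:
```python
from h import *
p=P("side",[[.4857,.0704,.1317],[.4876,.0709,.0934],[.4857,.058,.1317],[.4857,.0704,.15]])
print((p-[280,172])*4+[400,0])
```

```text
[[568.44351901 110.41539929]
 [562.0382167  150.52380332]
 [568.47308477  97.53823622]
 [570.23668473  90.78772247]]
```

The projection falls at crop (568,110), where the grey fingertip ends inside the yellow ring, so they agree. Descending.

Emit:
send_rows(motion=[{"translation": [0.008, 0.004, 0.1], "angular": [0, 0, 0], "grip": 0}, {"translation": [0.008, 0.004, 0.2], "angular": [0, 0, 0], "grip": 0}, {"translation": [0.008, 0.004, 0.2], "angular": [0, 0, 0], "grip": 0}])

```text
time: 2.82
position: [0.4822, 0.0697, 0.0984]
ee_rot: [-0.002, 0.019, 1.0, 0.0]
force: [0.2, 0.0, -0.6]
finger_gap: 0.0008
grasp_force: 0.0
```

Emit:
send_rows(motion=[{"translation": [0, 0, 0.01], "angular": [0, 0, 0], "grip": 0}, {"translation": [0, 0, 0.02], "angular": [0, 0, 0], "grip": 0}, {"translation": [0, 0, 0.02], "angular": [0, 0, 0], "grip": 0}])

```text
time: 3.2
position: [0.4842, 0.0697, 0.0976]
ee_rot: [0.0, 0.019, 1.0, -0.0]
force: [-1.2, -0.4, -0.3]
finger_gap: 0.0009
grasp_force: 0.0
```

Emit:
send_rows(motion=[{"translation": [0, 0, 0.007], "angular": [0, 0, 0], "grip": 0}, {"translation": [0, 0, 0.014], "angular": [0, 0, 0], "grip": 0}, {"translation": [0, 0, 0.014], "angular": [0, 0, 0], "grip": 0}])

```text
time: 3.58
position: [0.4841, 0.0697, 0.0954]
ee_rot: [0.0, 0.019, 1.0, 0.0]
force: [0.3, -0.4, 0.2]
finger_gap: 0.0004
grasp_force: 0.1
```

Emit:
send_rows(motion=[{"translation": [0, 0, 0.007], "angular": [0, 0, 0], "grip": 0}, {"translation": [0, 0, 0.01], "angular": [0, 0, 0], "grip": 0}, {"translation": [0, 0, 0.01], "angular": [0, 0, 0], "grip": 0}])

```text
time: 3.95
position: [0.4846, 0.0697, 0.0942]
ee_rot: [0.001, 0.019, 1.0, -0.0]
force: [1.6, -0.4, 2.2]
finger_gap: 0.001
grasp_force: 1.1
```

Contact at z≈0.0945. From here I'll go down 1 mm at a time.

Emit:
send_rows(motion=[{"translation": [0, 0, 0.007], "angular": [0, 0, 0], "grip": 0}, {"translation": [0, 0, 0.007], "angular": [0, 0, 0], "grip": 0}])

```text
time: 4.2
position: [0.4839, 0.0697, 0.0927]
ee_rot: [-0.0, 0.019, 1.0, 0.0]
force: [1.1, -0.3, 1.9]
finger_gap: 0.0004
grasp_force: 0.6
```

Emit:
send_rows(motion=[{"translation": [0, 0, 0.007], "angular": [0, 0, 0], "grip": 0}, {"translation": [0, 0, 0.007], "angular": [0, 0, 0], "grip": 0}])

```text
time: 4.45
position: [0.4831, 0.0697, 0.091]
ee_rot: [-0.001, 0.019, 1.0, 0.0]
force: [-0.6, 0.0, -0.8]
finger_gap: 0.0005
grasp_force: 0.0
```

Emit:
send_rows(motion=[{"translation": [0, 0, 0.007], "angular": [0, 0, 0], "grip": 0}, {"translation": [0, 0, 0.007], "angular": [0, 0, 0], "grip": 0}])

```text
time: 4.7
position: [0.4836, 0.0697, 0.0903]
ee_rot: [-0.0, 0.019, 1.0, 0.0]
force: [0.1, 0.2, -0.4]
finger_gap: 0.0007
grasp_force: 0.0
```

The force dropped to zero, so it has snapped over. I'll feel for the seat.

Emit:
send_rows(motion=[{"translation": [0, 0, 0.007], "angular": [0, 0, 0], "grip": 0}, {"translation": [0, 0, 0.007], "angular": [0, 0, 0], "grip": 0}])

```text
time: 4.95
position: [0.4839, 0.0697, 0.0895]
ee_rot: [-0.0, 0.019, 1.0, 0.0]
force: [-0.3, -0.2, 0.4]
finger_gap: 0.0007
grasp_force: 0.0
```

Emit:
send_rows(motion=[{"translation": [0, 0, 0.005], "angular": [0, 0, 0], "grip": 0}, {"translation": [0, 0, 0.005], "angular": [0, 0, 0], "grip": 0}])

```text
time: 5.2
position: [0.4841, 0.0697, 0.0891]
ee_rot: [0.0, 0.019, 1.0, -0.0]
force: [-1.2, -0.4, 1.4]
finger_gap: 0.0004
grasp_force: 0.7
```

Seated at z 0.089 as predicted. Lifting and moving to the belt rocker.

Emit:
send_rows(motion=[{"translation": [0, 0, -0.15], "angular": [0, 0, 0], "grip": 0}, {"translation": [0, 0, -0.27], "angular": [0, 0, 0], "grip": 0}, {"translation": [0, 0.4, -0.27], "angular": [0, 0, 0], "grip": 0}, {"translation": [0, 0.8, -0.27], "angular": [0, 0, 0], "grip": 0}, {"translation": [0, 1, -0.27], "angular": [0, 0, 0], "grip": 0}])

```text
time: 5.82
position: [0.4897, 0.2221, 0.1295]
ee_rot: [0.0, 0.018, 1.0, 0.0]
force: [-0.7, -0.5, 0.3]
finger_gap: 0.0004
grasp_force: 0.0
```

```bash
python3 mv.py "[.4905,.2305,.1]"
python3 - <<'E'
from h import *
b=viewer.get_image("side")[172:322,260:360]
cv2.imwrite("pics/c2.png",cv2.resize(np.ascontiguousarray(b[...,::-1]),None,fx=4,fy=4,interpolation=cv2.INTER_CUBIC))
E
```

```text
5.825 [0.4897 0.2221 0.1295] [-0.74 -0.46  0.25] 0.0004
trans [-0.003  0.056  0.197] ang [0.00066667 0.00066667 0.00155556]
```

View pics/c2.png

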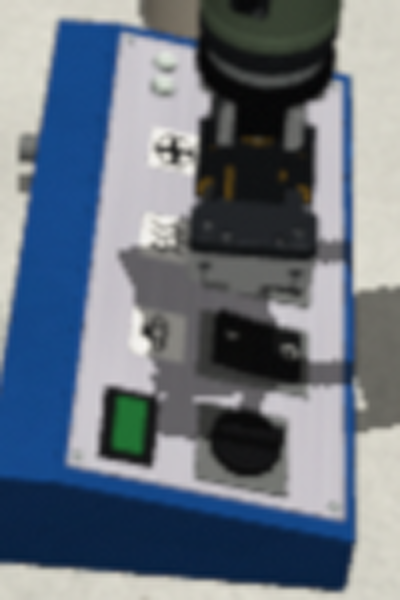

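The fan rocker is hidden behind the gripper here, but the feel (snap, then seat) was clear. The belt rocker's bar is at crop (235,335), still up. Tapping the belt.

Emit:
send_rows(motion=[{"translation": [-0.003, 0.055, 0.1], "angular": [0, 0, 0], "grip": 0}, {"translation": [-0.003, 0.055, 0.2], "angular": [0, 0, 0], "grip": 0}, {"translation": [-0.003, 0.055, 0.2], "angular": [0, 0, 0], "grip": 0}, {"translation": [-0.003, 0.055, 0.2], "angular": [0, 0, 0], "grip": 0}])

```text
time: 6.38
position: [0.4906, 0.2268, 0.099]
ee_rot: [-0.0, 0.02, 1.0, -0.0]
force: [0.3, 0.1, 0.3]
finger_gap: 0.0001
grasp_force: 0.0
```

Emit:
send_rows(motion=[{"translation": [0, 0, 0.01], "angular": [0, 0, 0], "grip": 0}, {"translation": [0, 0, 0.02], "angular": [0, 0, 0], "grip": 0}, {"translation": [0, 0, 0.02], "angular": [0, 0, 0], "grip": 0}])

```text
time: 6.75
position: [0.4907, 0.2277, 0.0965]
ee_rot: [0.0, 0.019, 1.0, 0.0]
force: [0.1, -0.1, -0.7]
finger_gap: 0.0002
grasp_force: 0.0
```

Emit:
send_rows(motion=[{"translation": [0, 0, 0.007], "angular": [0, 0, 0], "grip": 0}, {"translation": [0, 0, 0.014], "angular": [0, 0, 0], "grip": 0}])

```text
time: 7.0
position: [0.4913, 0.2279, 0.0949]
ee_rot: [0.001, 0.019, 1.0, 0.0]
force: [0.1, -0.5, 2.7]
finger_gap: 0.0003
grasp_force: 1.1
```

Emit:
send_rows(motion=[{"translation": [0, 0, 0.007], "angular": [0, 0, 0], "grip": 0}, {"translation": [0, 0, 0.01], "angular": [0, 0, 0], "grip": 0}])

```text
time: 7.25
position: [0.4908, 0.228, 0.0929]
ee_rot: [0.0, 0.019, 1.0, 0.0]
force: [0.9, -0.1, 0.4]
finger_gap: 0.0003
grasp_force: 0.5
```

Emit:
send_rows(motion=[{"translation": [0, 0, 0.007], "angular": [0, 0, 0], "grip": 0}, {"translation": [0, 0, 0.007], "angular": [0, 0, 0], "grip": 0}])

```text
time: 7.5
position: [0.4898, 0.2277, 0.091]
ee_rot: [-0.001, 0.019, 1.0, -0.0]
force: [-0.2, -0.0, -0.5]
finger_gap: 0.0005
grasp_force: 0.0
```

Emit:
send_rows(motion=[{"translation": [0, 0, 0.007], "angular": [0, 0, 0], "grip": 0}, {"translation": [0, 0, 0.007], "angular": [0, 0, 0], "grip": 0}])

```text
time: 7.75
position: [0.4902, 0.2278, 0.0903]
ee_rot: [-0.0, 0.019, 1.0, -0.0]
force: [-0.5, 0.4, 0.6]
finger_gap: 0.0006
grasp_force: 0.0
```

Emit:
send_rows(motion=[{"translation": [0, 0, 0.007], "angular": [0, 0, 0], "grip": 0}, {"translation": [0, 0, 0.007], "angular": [0, 0, 0], "grip": 0}])

```text
time: 8.0
position: [0.4906, 0.2278, 0.0896]
ee_rot: [-0.0, 0.019, 1.0, -0.0]
force: [0.3, -0.5, -0.0]
finger_gap: 0.0009
grasp_force: 0.0
```

Same signature as the fan. One more small feel for the seat, then lift well clear and take a picture to confirm both rockers before the heater.

Emit:
send_rows(motion=[{"translation": [0, 0, 0.005], "angular": [0, 0, 0], "grip": 0}, {"translation": [0, 0, 0.005], "angular": [0, 0, 0], "grip": 0}])

```text
time: 8.25
position: [0.4907, 0.2278, 0.0892]
ee_rot: [0.0, 0.019, 1.0, 0.0]
force: [-1.8, -0.3, 2.8]
finger_gap: 0.0006
grasp_force: 1.1
```

Emit:
send_rows(motion=[{"translation": [0, 0, -0.15], "angular": [0, 0, 0], "grip": 0}, {"translation": [0, 0, -0.4], "angular": [0, 0, 0], "grip": 0}, {"translation": [0.4, 0, -0.7], "angular": [0, 0, 0], "grip": 0}, {"translation": [0.7, 0, -0.7], "angular": [0, 0, 0], "grip": 0}, {"translation": [0.7, 0, -0.7], "angular": [0, 0, 0], "grip": 0}])

```text
time: 8.88
position: [0.3828, 0.232, 0.1941]
ee_rot: [0.0, 0.018, 1.0, 0.0]
force: [0.6, -0.1, -0.5]
finger_gap: 0.0003
grasp_force: 0.0
```

```bash
python3 mv.py "[.4875,.1505,.13]"
python3 - <<'E'
from h import *
b=viewer.get_image("side")[172:322,260:360]
cv2.imwrite("pics/c3.png",cv2.resize(np.ascontiguousarray(b[...,::-1]),None,fx=4,fy=4,interpolation=cv2.INTER_CUBIC))
E
```

```text
8.875 [0.3828 0.232  0.1941] [ 0.63 -0.13 -0.47] 0.0003
trans [-0.717 -0.518  0.427] ang [0.00044444 0.         0.002     ]
```

View pics/c3.png

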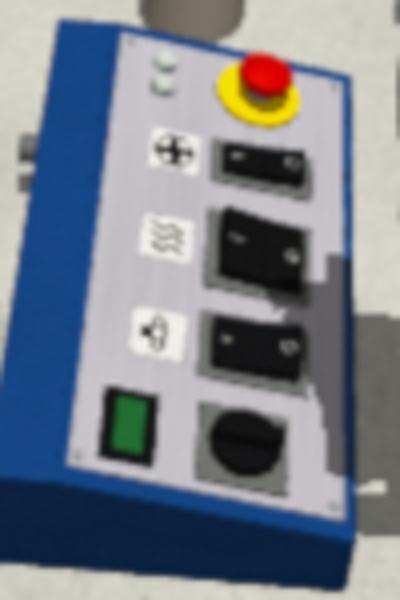

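The fan rocker at crop (265,160) and the belt rocker at (255,345) now sit with their far ends down. The heater at (262,248) is still off. On to the heater.

Emit:
send_rows(motion=[{"translation": [-0.35, -0.3, 0], "angular": [0, 0, 0], "grip": 0}, {"translation": [-0.717, -0.515, 0.1], "angular": [0, 0, 0], "grip": 0}, {"translation": [-0.717, -0.515, 0.43], "angular": [0, 0, 0], "grip": 0}, {"translation": [-0.717, -0.515, 0.43], "angular": [0, 0, 0], "grip": 0}, {"translation": [-0.717, -0.515, 0.43], "angular": [0, 0, 0], "grip": 0}])

```text
time: 9.55
position: [0.4907, 0.1507, 0.1299]
ee_rot: [0.0, 0.019, 1.0, 0.0]
force: [-0.1, -0.3, 0.4]
finger_gap: 0.0004
grasp_force: 0.0
```

```bash
python3 mv.py "[.4878,.1505,.1]"
```

```text
9.55 [0.4907 0.1507 0.1299] [-0.11 -0.28  0.44] 0.0004
trans [ 0.019 -0.002  0.199] ang [ 0.00022222  0.         -0.00088889]
```

Emit:
send_rows(motion=[{"translation": [0.02, 0, 0.1], "angular": [0, 0, 0], "grip": 0}, {"translation": [0.02, 0, 0.2], "angular": [0, 0, 0], "grip": 0}, {"translation": [0.02, 0, 0.2], "angular": [0, 0, 0], "grip": 0}, {"translation": [0.02, 0, 0.2], "angular": [0, 0, 0], "grip": 0}])

```text
time: 10.05
position: [0.4871, 0.1509, 0.0995]
ee_rot: [0.0, 0.019, 1.0, 0.0]
force: [0.0, 0.1, 0.8]
finger_gap: 0.0005
grasp_force: 0.0
```

Emit:
send_rows(motion=[{"translation": [0, 0, 0.01], "angular": [0, 0, 0], "grip": 0}, {"translation": [0, 0, 0.02], "angular": [0, 0, 0], "grip": 0}, {"translation": [0, 0, 0.03], "angular": [0, 0, 0], "grip": 0}])

```text
time: 10.42
position: [0.4875, 0.1507, 0.0952]
ee_rot: [0.0, 0.019, 1.0, 0.0]
force: [-0.5, 0.3, 3.2]
finger_gap: 0.0003
grasp_force: 1.3
```

Emit:
send_rows(motion=[{"translation": [0, 0, 0.007], "angular": [0, 0, 0], "grip": 0}, {"translation": [0, 0, 0.014], "angular": [0, 0, 0], "grip": 0}])

```text
time: 10.68
position: [0.4881, 0.1507, 0.0933]
ee_rot: [0.001, 0.019, 1.0, 0.0]
force: [1.0, -0.2, 2.3]
finger_gap: 0.0001
grasp_force: 0.8
```

Emit:
send_rows(motion=[{"translation": [0, 0, 0.007], "angular": [0, 0, 0], "grip": 0}, {"translation": [0, 0, 0.007], "angular": [0, 0, 0], "grip": 0}])

```text
time: 10.92
position: [0.4863, 0.1506, 0.0911]
ee_rot: [-0.001, 0.019, 1.0, -0.0]
force: [0.5, 0.4, -1.0]
finger_gap: 0.0001
grasp_force: 0.0
```

Emit:
send_rows(motion=[{"translation": [0, 0, 0.006], "angular": [0, 0, 0], "grip": 0}, {"translation": [0, 0, 0.01], "angular": [0, 0, 0], "grip": 0}])

```text
time: 11.18
position: [0.4867, 0.1506, 0.0898]
ee_rot: [-0.0, 0.019, 1.0, -0.0]
force: [-0.7, -0.5, -0.5]
finger_gap: 0.0001
grasp_force: 0.0
```

Emit:
send_rows(motion=[{"translation": [0, 0, 0.005], "angular": [0, 0, 0], "grip": 0}, {"translation": [0, 0, 0.005], "angular": [0, 0, 0], "grip": 0}])

```text
time: 11.42
position: [0.487, 0.1506, 0.0894]
ee_rot: [-0.0, 0.019, 1.0, -0.0]
force: [0.1, 0.3, 0.3]
finger_gap: 0.0005
grasp_force: 0.0
```

Emit:
send_rows(motion=[{"translation": [0, 0, -0.15], "angular": [0, 0, 0], "grip": 0}, {"translation": [0, 0, -0.4], "angular": [0, 0, 0], "grip": 0}, {"translation": [0.4, 0, -0.7], "angular": [0, 0, 0], "grip": 0}, {"translation": [0.7, 0, -0.7], "angular": [0, 0, 0], "grip": 0}, {"translation": [0.7, 0, -0.7], "angular": [0, 0, 0], "grip": 0}])

```text
time: 12.05
position: [0.3795, 0.1549, 0.1948]
ee_rot: [0.0, 0.019, 1.0, 0.0]
force: [0.7, -0.7, -0.1]
finger_gap: 0.0005
grasp_force: 0.0
```

Run:
```python
from h import *
b=viewer.get_image("side")[140:290,240:360]
cv2.imwrite("pics/c4.png",cv2.resize(np.ascontiguousarray(b[...,::-1]),None,fx=4,fy=4,interpolation=cv2.INTER_CUBIC))
```

```text
(no output)
```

View pics/c4.png

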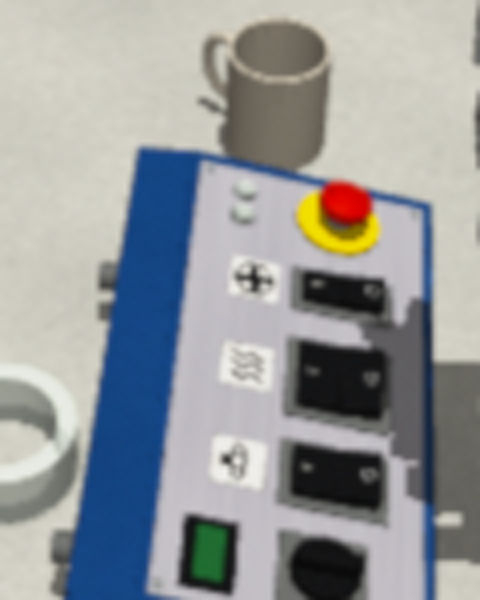

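All three rockers are over, at crop (345,290), (335,378) and (332,475). The e-stop is out, and the mug and tape in view are undisturbed.

```bash
python3 -c "
from workcell import ticket
print(ticket.sign_off())"
```

```text
the job is handed in; nothing more can be done
None
```

I tapped the fan, belt and heater rockers on in that order with light presses (highest reading about 3 N); the last picture shows all three down and the emergency stop out, and the job is handed in at about 12 s with no verdict returned.

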